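# Feel for the concealed release button of a battery tray

## Task

One of the six identical square caps in the flat top of the grey power box is a concealed button; the others are dead blanks. Feel across the caps with a fingertip, without pressing hard, until you find the one that gives, and press it all the way so that the battery tray springs out of the front by itself; then let go of the button and move clear. Do not touch the tray or its battery, and do not pick up or shift the things on or around the box.

Things in the scene. Friction and masses are not known exactly. Their poses are not given: they have to be found in the camera images.
- power_box: Grey box, 200 (x) x 240 (y) x 70 mm high, fixed to the table. Origin: centre of its underside; its -x side is the front, with the black tray front. Six 53 mm square wells in its top, rows at x = -45 and +21 mm, at y = -66, 0, +66 mm, each filled by a 50 mm square grey cap lying 2 mm below the top. Five caps are rigid blanks, any one is the button; all look alike.
- well_1 (a point): Centre of the face of the cap in well 1 of the power box (front row, right as the robot sees it), 68 mm above the table; axes as the box's. It does not move with the button.
- well_2 (a point): Centre of the face of the cap in well 2 of the power box (front row, middle as the robot sees it), 68 mm above the table; axes as the box's. It does not move with the button.
- well_3 (a point): Centre of the face of the cap in well 3 of the power box (front row, left as the robot sees it), 68 mm above the table; axes as the box's. It does not move with the button.
- well_4 (a point): Centre of the face of the cap in well 4 of the power box (back row, right as the robot sees it), 68 mm above the table; axes as the box's. It does not move with the button.
- well_5 (a point): Centre of the face of the cap in well 5 of the power box (back row, middle as the robot sees it), 68 mm above the table; axes as the box's. It does not move with the button.
- well_6 (a point): Centre of the face of the cap in well 6 of the power box (back row, left as the robot sees it), 68 mm above the table; axes as the box's. It does not move with the button.
- release (a joint): Travel of the concealed release button, straight down: 0 = up, 0.007 m = fully pressed. It may be in any of the six wells. 1.5 N starts it moving, 5 N presses it fully; the blanks do not give. The catch lets the tray go at about 0.005 m. Springs back up when let go.
- tray: Battery tray behind the box's front: black front board 224 mm wide, 50 mm high, and a grey 150 mm wide battery pack. Its origin coincides with the box's origin while shut, and moves along the box's -x as it opens, 55 mm when fully out; the board lies 94 mm in front of it, 9 to 59 mm above the table. Once the catch lets go its own spring drives it out in about half a second and keeps it out.
- natch_plug: White plaster plug, 30 mm across and 28 mm high, loose, standing on the back strip of the box's top. Origin under its centre.
- clay_lump: Dry clay lump, 38 x 35 x 14 mm, loose, on the back strip of the box's top. Origin under its centre.
- bisque_cup_1: Unglazed cup, 62 mm across, 55 mm high, loose on the table to the right behind the box. Origin under its centre.
- plaster_jug: Translucent measuring jug with a handle, 120 x 169 x 135 mm high, loose on the table to the left of the box. Origin under its centre.
- screwdriver: Screwdriver, 190 mm long, 26 mm thick, loose on the table to the right of the box. Origin under its centre.
- spring_clamp_1: Spring clamp, 118 x 59 x 16 mm, loose on the table to the right. Origin under its centre.

How it is judged:
On the way:
1. the release button is pressed in far enough to free the catch (value of joint release above 0.0045 m), for 0.02 s.
At the end, for the whole second after the job is handed in: The tray stands at least 45 mm out and at rest, and the button has come back up to within 1.5 mm (x of tray in the frame of power_box below -0.045 m and linear speed of tray below 0.01 m/s and value of joint release below 0.0015 m); the robot touches nothing.
It fails at once if the robot touches the tray or its battery (over 2 N) (contact force between any of the fingers, the arm and tray above 2 N).
It fails at once if the robot presses hard (over 50 N) on anything (contact force between the fingers and anything else above 50 N).
It fails at once if a bystander is lifted or shifted by more than 20 mm (distance of any of natch_plug, clay_lump, bisque_cup_1, plaster_jug, screwdriver, spring_clamp_1 from where it was at the start of the episode above 0.02 m).
It also fails if it takes over 51 s, if anything falls off the work surface, if the arm or the gripper's body presses on something with over 40 N, if the wrist force passes 120 N, or if a joint passes its speed limit or range.

## Robot

A 6-joint arm with a two-finger parallel gripper is mounted at the origin on a cart in front of the work surface, level with it; the furniture and walls round the work are solid. World frame = base frame: x ahead of the robot, y to its left, z up, the work surface at z = 0. Lengths are in m, angles in rad, forces in N, time in s.
With the tool pointing down it reaches from about 0.25 to 0.725 m from the base axis. Payload 4 kg.
Tool frame: the origin (TCP) lies midway between the tips of the shut fingers; the grasp point (between the pads) lies bot.pinch_z behind it (bot.pinch_z is the distance from the TCP to the grasp point, in m); z points along the fingers, y is the line along which they close (so a half turn about z gives the same grasp; the last joint's range is limited). The gripper opens to 85 mm and grips with 20 to 120 N. Pads are 22 mm wide; open, the fingers measure 114 mm over their backs; the gripper's body (76 mm by 85 mm) begins 54 mm behind the grasp point. The pads swing forward as they close: fully open they stand 13 mm farther back than shut.
Start: joints at [1.211, 0.241, 0.005, 1.335, 0, 1.571], TCP at [0.176, 0.468, 0.231] pointing down, gripper open.
Joint ranges: [-2.72, 2.72], [-1.05, 1.87], [-1.09, 1.28], [-1.99, 2.15], [-1.42, 1.44], [-3.14, 3.14]. Speed limits (rad/s): [2.79, 2.79, 3.14, 3.14, 3.14, 3.14].

## Interface

Orientations are given as a unit quaternion [x, y, z, w].
In Python, from workcell import bot, viewer, job gives the robot as it stands (bot), with the cameras (viewer) and the job (job).
- The arm moves only by the tool jog_arm, called after "Emit:" as name(argument=value, ...) on one line, values as JSON. Schema: {"type":"object","properties":{"increments":{"type":"array","items":{"type":"number"},"minItems":7,"maxItems":70},"only":{"type":"string"},"quiet":{"type":"boolean"},"lines":{"type":"string"}},"required":["increments"],"additionalProperties":false}. increments is one flat list of numbers that holds 1 to 10 rows one after another, with no inner brackets; each row has 7 numbers: a rotation vector rx, ry, rz in normalised numbers (1 is 4 rad), then dx, dy, dz in fractions of the full range, 1 being 0.5 m, then the finger opening in m; each row is the pose to reach, as a shift and turn from the pose commanded when the call began, along the tool's axes at that moment; what a row does not reach only later rows make up. A row lasts 1/8 s, in which the tool goes at most 0.0625 m and 0.188 rad, less where a joint would pass 70% of its speed; a pose out of reach is approached as far as the arm can. The fingers move at their own pace and stop on an object; the grip force is fixed at half the most. Time passes only in rows, so rows that do not move let the fingers close. The tool returns the time, the measured TCP pose, the force, the opening and the grip force at its end. only (a regular expression) keeps the lines of the reply that match it, lines (a string "A,B") keeps lines A to B, and quiet returns only ok. Input that does not fit is refused with a message, and nothing moves.
- bot.get_obs(): the state, without advancing time (a new reading comes with each control period).
- viewer.camera(name): name is "scene" or "top" or "wrist"; returns the picture (400x640x3 uint8, red, green, blue); there is no depth.
- viewer.calibration(name): a dict with "mtx" (3x3 intrinsics, pixels), "R" (3x3) and "t" (3): a world point X has camera coordinates R X + t. Camera axes: x right, y down, z forward; pixel columns grow to the right and rows downward; lengths in m; the calibration is good to about 2 mm. A picture is of the moment at which its call begins: read the wrist's pose just before it. calibration takes no time and is no camera call; for the wrist camera it gives the pose at the moment of the call.
- job.job_done(): hands the job in; it is judged then, once.
The state is a dict: "clock": time; "joint_pos": joint angles; "joint_vel": joint speeds; "tau": joint torques, N m; "eef_pos": TCP position; "tool_rot": TCP orientation; "ft_force": force on the tool from outside, world axes, zero at the start; "ft_torque": the same for the moment, N m; "grip_width": finger opening in m; "grasp_force": force on a finger pad.
Only numpy, scipy, OpenCV 4.12 (cv2) and the standard library are available. Lean on these libraries where they do the work, as an engineer would, in place of code of your own. Each camera call takes 0.05 s, during which the arm holds its last target. There are 200 camera calls.

## Working session

There is one attempt and no reset: what is moved stays moved. The work goes in short steps, Python scripts to look and compute and a tool call to move; the robot and the scene stay as the last step left them, time stands still between calls to the robot, and variables do not carry over. Pictures are saved under pics/ and viewed, at most 10 in all, crops included, and the job is handed in when it is done.

```bash
mkdir -p pics
```

Run:
```python
from workcell import bot, viewer, job
import cv2
for n in("top","scene"):
    cv2.imwrite(f"pics/{n}0.png",viewer.camera(n)[:,:,::-1])
    c=viewer.calibration(n);print(n,c)
o=bot.get_obs();print(o,bot.pinch_z)
```

```text
top {'mtx': array([[394.28113991,   0.        , 318.97202879],
       [  0.        , 394.28113991, 197.83987525],
       [  0.        ,   0.        ,   1.        ]]), 'R': array([[-0.01435813, -0.99980465,  0.01358312],
       [-0.99106252,  0.01242815, -0.132818  ],
       [ 0.13262324, -0.01536874, -0.99104736]]), 't': array([-0.14130627,  0.55691099,  1.06006925])}
scene {'mtx': array([[373.17053484,   0.        , 320.88527032],
       [  0.        , 373.17053484, 197.08950577],
       [  0.        ,   0.        ,   1.        ]]), 'R': array([[ 0.60402102, -0.79662528, -0.02338315],
       [-0.43430556, -0.30441693, -0.84776708],
       [ 0.66823446,  0.52222456, -0.52985301]]), 't': array([-0.44793528,  0.2827783 ,  0.78662435])}
{'clock': 0.1, 'joint_pos': array([ 1.21100061e+00,  2.41360682e-01,  3.86107828e-03,  1.33518652e+00,
       -2.14728518e-05,  1.57076387e+00]), 'joint_vel': array([ 2.72410313e-04, -1.77266507e-03,  4.91314418e-03,  7.08575815e-04,
       -3.71348762e-05, -4.36134544e-04]), 'tau': array([-4.95683489e-04, -3.73138440e+01,  2.53009969e+01,  1.08465538e-02,
       -7.47728382e-05,  2.32571679e-06]), 'eef_pos': array([0.17585064, 0.46745844, 0.23049127]), 'tool_rot': array([ 1.78913022e-01,  9.83864441e-01, -9.31567476e-04, -1.58521654e-04]), 'ft_force': array([-0.10211037, -0.0332568 , -0.17973198]), 'ft_torque': array([ 0.02298511, -0.0384293 ,  0.0101735 ]), 'grasp_force': 0.0, 'grip_width': 0.08533122802323355} 0.0187
```

View pics/top0.png

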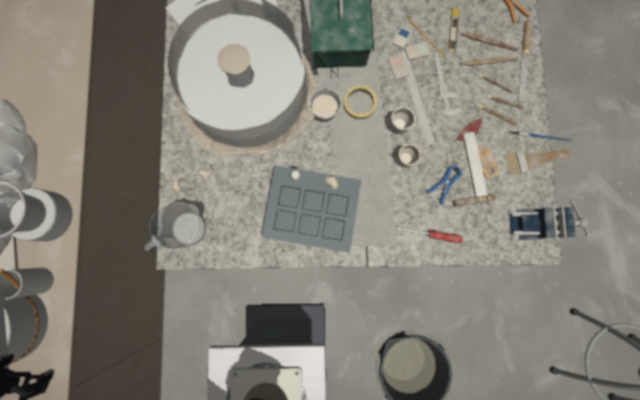

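View pics/scene0.png

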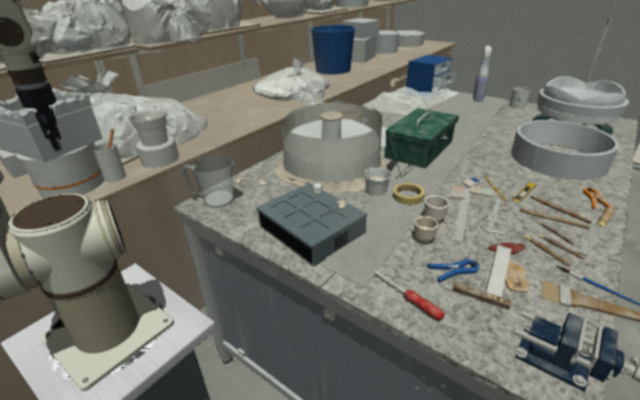

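The top view shows the box top with corners near (274,167), (360,178), (353,251) and (263,239), and wells around (285–340, 195–230). The plug is at (295,174), the clay at (333,182) and the jug at (180,225).

Create h.py:
```python
import numpy as np,cv2
from workcell import bot, viewer, job
from scipy.spatial.transform import Rotation as Ro
def ray(n,uv,z):
    c=viewer.calibration(n);R,t=c["R"],c["t"]
    d=R.T@np.linalg.inv(c["mtx"])@[uv[0],uv[1],1];o=-R.T@t
    return o+d*(z-o[2])/d[2]
def proj(n,X):
    c=viewer.calibration(n);p=c["mtx"]@(c["R"]@np.array(X)+c["t"]);return p[:2]/p[2]
```

Run:
```python
from h import *
im=cv2.imread("pics/top0.png")
print(im[182,310],im[205,287],im[245,320],im[210,380])
m=(np.abs(im.astype(int)-im[205,287]).max(2)<16).astype(np.uint8)
m[:160]=0;m[260:]=0;m[:,:255]=0;m[:,370:]=0
m=cv2.morphologyEx(m,cv2.MORPH_CLOSE,np.ones((7,7)))
c=max(cv2.findContours(m,0,2)[0],key=cv2.contourArea)
W=np.array([ray("top",p,.07)[:2] for p in c[:,0]],np.float32)
r=cv2.minAreaRect(W);print(r,cv2.boxPoints(r))
for p in [(274,167),(360,178),(353,251),(263,239)]:print(ray("top",p,.07))
v=im.copy();cv2.drawContours(v,[c],-1,(0,0,255),1)
cv2.imwrite("pics/t1.png",cv2.resize(v[150:265,245:375],None,fx=5,fy=5,interpolation=2))
```

```text
[123 124 116] [110 111 103] [129 131 123] [146 157 160]
((0.5339075326919556, -0.12568429112434387), (0.23959480226039886, 0.19307267665863037), 80.44269561767578) [[ 0.41882068 -0.2277906 ]
 [ 0.60921353 -0.25984722]
 [ 0.6489944  -0.02357799]
 [ 0.45860153  0.00847864]]
[ 0.63710599 -0.02682416  0.07      ]
[ 0.60385041 -0.26091676  0.07      ]
[ 0.40696787 -0.23671793  0.07      ]
[0.44205445 0.00225451 0.07      ]
```

View pics/t1.png

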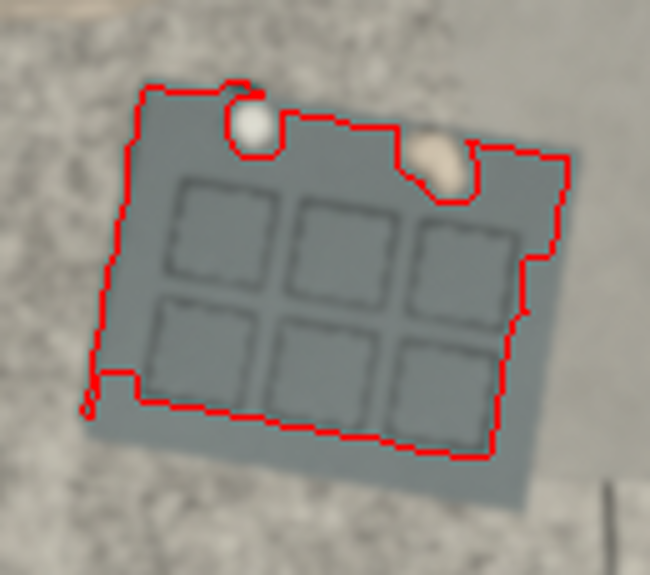

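The crop (5x, offset 245,150) shows the six wells clearly, with centres at about (223,235), (343,254), (463,275) in the back row and (202,352), (322,373), (443,394) in the front row. The colour mask missed the front edge, so I'll fit the box to the corners and well centres.

Add to h.py:
```python
def pt(p,z):return ray("top",(p[0]/5+245-.4,p[1]/5+150-.4),z)[:2]
PX={6:(223,235),5:(343,254),4:(463,275),3:(202,352),2:(322,373),1:(443,394)}
BW={1:(-45,-66),2:(-45,0),3:(-45,66),4:(21,-66),5:(21,0),6:(21,66)}
CP=[(147,80),(580,150),(522,510),(85,435)];CB=[(100,120),(100,-120),(-100,-120),(-100,120)]
A=np.array([BW[k] for k in BW]+CB)/1e3
B=np.array([pt(PX[k],.069) for k in BW]+[pt(p,.07) for p in CP])
a0,b0=A.mean(0),B.mean(0)
U,S,Vt=np.linalg.svd((B-b0).T@(A-a0));Rb=U@Vt;ob=b0-Rb@a0;yaw=np.arctan2(Rb[1,0],Rb[0,0])
wells={k:Rb@np.array(BW[k])/1e3+ob for k in BW}
def shift(X):
    o=bot.get_obs();T=Ro.from_quat(o["tool_rot"]);return T.inv().apply(np.array(X)-o["eef_pos"])
```

Run:
```python
from h import *
print(ob,np.degrees(yaw),((A@Rb.T+ob-B)*1e3).round(1))
for k in wells:print(k,wells[k].round(4),shift([*wells[k],.12]).round(4))
T=Ro.from_quat(bot.get_obs()["tool_rot"]).as_matrix();print(T.round(3))
```

```text
[ 0.52358909 -0.12819034] -10.243201535861374 [[-0.2  0.1]
 [-0.6  0.4]
 [-0.9  1.1]
 [ 0.7  0.4]
 [ 0.2  0.7]
 [ 0.8  0.9]
 [ 2.3 -1.1]
 [ 1.3 -1.6]
 [-1.7 -2.5]
 [-1.9  1.7]]
1 [ 0.4676 -0.1851] [-0.5028 -0.5079  0.1115]
2 [ 0.4793 -0.1202] [-0.4909 -0.443   0.1113]
3 [ 0.491  -0.0552] [-0.479  -0.3781  0.1112]
4 [ 0.5325 -0.1969] [-0.5677 -0.496   0.1114]
5 [ 0.5443 -0.1319] [-0.5558 -0.4311  0.1113]
6 [ 0.556 -0.067] [-0.544  -0.3662  0.1112]
[[-0.936  0.352 -0.001]
 [ 0.352  0.936 -0.002]
 [-0.    -0.002 -1.   ]]
```

The rows are not in the units I measure in: shifts go in shares of 0.5 m and turns go in shares of 4 rad. I convert before sending: -0.479 m / 0.5 = -0.958, 0.12 m / 0.5 = 0.24, 1.39 rad / 4 = 0.3475.

Emit:
jog_arm(increments=[0,0,0.3475,-0.958,-0.756,0,0,0,0,0.3475,-0.958,-0.756,0,0,0,0,0.3475,-0.958,-0.756,0,0,0,0,0.3475,-0.958,-0.756,0,0,0,0,0.3475,-0.958,-0.756,0,0,0,0,0.3475,-0.958,-0.756,0,0,0,0,0.3475,-0.958,-0.756,0,0,0,0,0.3475,-0.958,-0.756,0.1,0,0,0,0.3475,-0.958,-0.756,0.24,0,0,0,0.3475,-0.958,-0.756,0.24,0])

```text
clock: 1.35
eef_pos: [0.4816, -0.0389, 0.1287]
tool_rot: [0.768, 0.641, 0.0, 0.0]
ft_force: [1.1, 0.8, 0.7]
grip_width: 0.0002
grasp_force: 0.0
```

Run:
```python
from h import *
o=bot.get_obs();print(o["clock"],o["eef_pos"],Ro.from_quat(o["tool_rot"]).as_matrix().round(3),o["ft_force"],o["grip_width"])
for k in wells:print(k,shift([*wells[k],.08]).round(4))
```

```text
1.35 [ 0.48164516 -0.03889653  0.12871031] [[ 0.179  0.984  0.001]
 [ 0.984 -0.179  0.   ]
 [ 0.     0.001 -1.   ]] [1.10040868 0.8043615  0.67484784] 0.0002456014726393503
1 [-0.1464  0.0123  0.0487]
2 [-0.0804  0.0122  0.0487]
3 [-0.0144  0.0121  0.0487]
4 [-0.1463  0.0783  0.0488]
5 [-0.0803  0.0782  0.0488]
6 [-0.0143  0.0781  0.0488]
```

Emit:
jog_arm(increments=[0,0,0,0,0,0,0,0,0,0,0,0,0,0])

```text
clock: 1.6
eef_pos: [0.4803, -0.037, 0.1295]
tool_rot: [0.768, 0.641, -0.0, -0.001]
ft_force: [-0.5, 0.5, 0.9]
grip_width: -0.0001
grasp_force: 0.0
```

Run:
```python
from h import *
o=bot.get_obs()
for k in wells:print(k,shift([*wells[k],.068]).round(4))
cv2.imwrite("pics/s1.png",viewer.camera("scene")[120:300,160:440,::-1].repeat(2,0).repeat(2,1))
```

```text
1 [-0.148   0.014   0.0615]
2 [-0.082   0.0139  0.0615]
3 [-0.016   0.0139  0.0615]
4 [-0.148   0.08    0.0613]
5 [-0.082   0.0799  0.0614]
6 [-0.016   0.0799  0.0614]
```

View pics/s1.png

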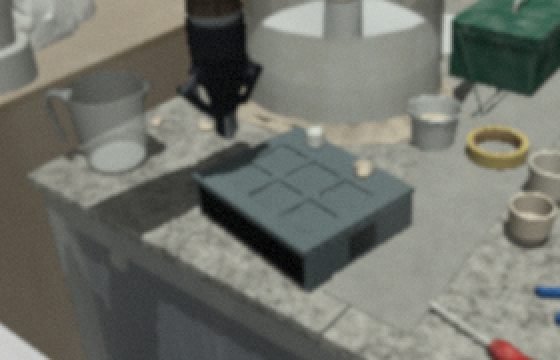

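The crop shows the shut fingers hanging at the box's left edge and the wells free. Next I'll move over well 3, low.

Scaled: 0.056 m / 0.5 = 0.112, 0.05 m / 0.5 = 0.1.

Emit:
jog_arm(increments=[0,0,0,-0.032,0.028,0.04,0,0,0,0,-0.032,0.028,0.1,0,0,0,0,-0.032,0.028,0.112,0,0,0,0,-0.032,0.028,0.112,0,0,0,0,-0.032,0.028,0.112,0])

```text
clock: 2.28
eef_pos: [0.4928, -0.055, 0.0753]
tool_rot: [0.767, 0.641, 0.001, 0.001]
ft_force: [1.2, 1.3, 0.4]
grip_width: -0.0003
grasp_force: 0.0
```

Emit:
jog_arm(increments=[0,0,0,0,0,0.008,0,0,0,0,0,0,0.008,0,0,0,0,0,0,0.012,0,0,0,0,0,0,0.014,0,0,0,0,0,0,0.014,0])

```text
clock: 2.9
eef_pos: [0.492, -0.0554, 0.068]
tool_rot: [0.768, 0.641, 0.0, 0.0]
ft_force: [-3.0, -0.1, 9.6]
grip_width: -0.0001
grasp_force: 4.8
```

Well 3 is rigid: 9.6 N with the tip still at 68 mm. Next is well 2.

Scaled: -0.066 m / 0.5 = -0.132, -0.033 m / 0.5 = -0.066.

Emit:
jog_arm(increments=[0,0,0,0,0,-0.02,0,0,0,0,-0.066,0,-0.02,0,0,0,0,-0.132,0,-0.02,0,0,0,0,-0.132,0,-0.02,0,0,0,0,-0.132,0,-0.01,0,0,0,0,-0.132,0,-0.006,0,0,0,0,-0.132,0,-0.002,0,0,0,0,-0.132,0,0,0,0,0,0,-0.132,0,0,0])

```text
clock: 4.03
eef_pos: [0.48, -0.1196, 0.0669]
tool_rot: [0.767, 0.641, 0.0, -0.0]
ft_force: [-1.5, 1.9, 2.4]
grip_width: 0.0001
grasp_force: 1.5
```

Scaled: 0.001 m / 0.5 = 0.002.

Emit:
jog_arm(increments=[0,0,0,0,0,0.002,0,0,0,0,0,0,0.002,0,0,0,0,0,0,0.002,0])

```text
clock: 4.4
eef_pos: [0.4801, -0.1201, 0.0658]
tool_rot: [0.767, 0.641, 0.0, -0.0]
ft_force: [-0.1, 3.4, 4.2]
grip_width: -0.0001
grasp_force: 2.2
```

Well 2 gives, so I'll press it home.

Scaled: 0.0045 m / 0.5 = 0.009, 0.004 m / 0.5 = 0.008.

Emit:
jog_arm(increments=[0,0,0,0,0,0.004,0,0,0,0,0,0,0.006,0,0,0,0,0,0,0.008,0,0,0,0,0,0,0.009,0,0,0,0,0,0,0.009,0])

```text
clock: 5.03
eef_pos: [0.4802, -0.1204, 0.0613]
tool_rot: [0.767, 0.641, 0.0, 0.0]
ft_force: [-0.8, 2.9, 5.0]
grip_width: -0.0004
grasp_force: 2.3
```

Pressed about 6.7 mm at 5 N. Now I'll retract straight up and look.

Emit:
jog_arm(increments=[0,0,0,0,0,0,0,0,0,0,0,0,-0.04,0,0,0,0,0,0,-0.12,0,0,0,0,0,0,-0.24,0,0,0,0,0,0,-0.3,0,0,0,0,0,0,-0.3,0,0,0,0,0,0,-0.3,0,0,0,0,0,0,-0.3,0])

```text
clock: 6.02
eef_pos: [0.4788, -0.1203, 0.2093]
tool_rot: [0.768, 0.641, -0.001, -0.001]
ft_force: [-0.3, 0.6, 0.3]
grip_width: -0.0
grasp_force: 0.0
```

```bash
python3 -c "
from h import *
cv2.imwrite('pics/s2.png',viewer.camera('scene')[120:300,160:440,::-1].repeat(2,0).repeat(2,1))"
```

```text
(no output)
```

View pics/s2.png

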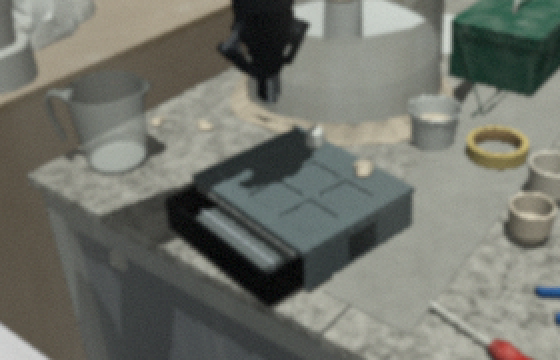

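The crop shows the tray standing out at the front, its board's right top corner near crop (270,283) to (302,263), and the bystanders unmoved. I'll check the travel and hand in.

Emit:
jog_arm(increments=[0,0,0,0,0,0,0,0,0,0,0,0,0,0,0,0,0,0,0,0,0,0,0,0,0,0,0,0], lines="1,2")

```text
clock: 6.58
eef_pos: [0.48, -0.1203, 0.2113]
```

Run:
```python
from h import *
a=cv2.imread("pics/top0.png").astype(int);b=viewer.camera("top")[:,:,::-1].astype(int)
m=((b.max(2)<60)&(a.max(2)>70)).astype(np.uint8);m[:225]=0;m[290:]=0;m[:,:240]=0;m[:,375:]=0
ys,xs=np.nonzero(m)
q=np.array([Rb.T@(ray("top",p,.059)[:2]-ob) for p in zip(xs,ys)])*1e3
print(len(q),np.percentile(q,[2,50,98],axis=0).round(0))
```

```text
225 [[-149. -106.]
 [-133.  -88.]
 [-107.  -59.]]
```

```bash
python3 -c "
from workcell import bot, viewer, job
print(job.job_done())"
```

```text
the job is handed in; nothing more can be done
None
```

The button was the cap in well 2. I pressed it with about 5 N, the tray sprang out about 55 mm by itself, the arm is clear above the box, and the job is handed in; no verdict came back.

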